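Set up the seal carver's bench

ROBOT

A 6-joint arm with a two-finger parallel gripper is mounted at the origin on the work surface. World frame = base frame: x ahead of the robot, y to its left, z up, the work surface at z = 0. Lengths are in m, angles in rad, forces in N, time in s.
With the tool pointing down it reaches from about 0.4 to 0.825 m from the base axis. Payload 7 kg.
Tool frame: the origin (TCP) lies at the very end of the fingers, on their centre line; the grasp point (between the pads) lies 19 mm behind it; z points along the fingers, y is the line along which they close (so a half turn about z gives the same grasp; the last joint's range is limited). The gripper opens to 85 mm and grips with 20 to 120 N. Pads are 22 mm wide; open, the fingers measure 114 mm over their backs; the gripper's body (76 mm by 85 mm) begins 54 mm behind the grasp point. The pads swing forward as they close: fully open they stand 13 mm farther back than shut.
Start: joints at [0.288, 0.359, 0.012, 0, -1.224, -0.288], TCP at [0.675, -0, 0.231] pointing down, gripper open.
Joint ranges: [-3.07, 3.07], [-1.43, 2.12], [-1.02, 1.25], [-3.03, 1.67], [-3.05, -0], [-3.03, 3.03]. Speed limits (rad/s): [2.39, 2.39, 3.01, 3.14, 3.14, 3.14].

INTERFACE

Orientations are given as a rotation vector (axis times angle).
In Python, from station import robot gives the robot as it stands.
- The arm moves only by the shell command python3 -m jog 'ROWS' [FORCE]. ROWS is JSON, one flat list of numbers, 5 for each row, row after row: the opening in per cent of the stroke, from 0 (shut) to 100 (fully open), then the shift along the tool's x, y, z in m, then the turn about the tool's z in degrees. In form: [grip, dx, dy, dz, twist, grip, dx, dy, dz, twist, ...]. A call has 1 to 12 rows; each row is the pose to reach, as a shift and turn from the pose commanded when the call began, along the tool's axes at that moment; what a row does not reach only later rows make up. A row lasts 1/12 s, in which the tool goes at most 41.7 mm and 7.16 degrees, less where a joint would pass 70% of its speed; a pose out of reach is approached as far as the arm can. A call with a gripper value outside its range is refused whole. The fingers move at their own pace and stop on an object; FORCE is the grip in N (left out, the last holds). Time passes only in rows, so rows that repeat a pose let the fingers close. It gives the time, the measured TCP pose, the force, the opening and the grip force at its end, in the units of the state.
- robot.get_obs(): the state, without advancing time (a new reading comes with each control period).
- robot.read_camera(name): name is "scene" or "side" or "wrist"; returns (picture, depth): 384x512x3 uint8, red, green, blue; 384x512 float32, m along the optical axis (not along the pixel's ray), 0 where there is no reading.
- robot.get_calibration(name): a dict with "fx", "fy", "cx", "cy" (pixels), "position" and "orientation" of the camera in the world; the wrist camera has in their place "hand_eye" (4x4, takes a point from camera to tool coordinates, whose origin is the TCP and whose axes are the flange's). Camera axes: x right, y down, z forward; pixel columns grow to the right and rows downward; lengths in m; the calibration is good to about 2 mm. The wrist camera is an equidistant fisheye: a pixel r from the principal point sees the ray r / f radians off the axis. A picture is of the moment at which its call begins: read the wrist's pose just before it. get_calibration takes no time and is no camera call.
- robot.job_done(): hands the job in; it is judged then, once.
The state is a dict: "time_s": time; "qpos": joint angles; "joint_velocities": joint speeds; "tau": joint torques, N m; "ee_pos": TCP position; "tcp_rot": TCP orientation; "wrist_force": force on the tool from outside, world axes, zero at the start; "ft_torque": the same for the moment, N m; "opening": finger opening in m; "finger_force": force on a finger pad.
Only numpy, scipy, OpenCV 4.12 (cv2) and the standard library are available. Lean on these libraries where they do the work, as an engineer would, in place of code of your own. Each camera call takes 0.05 s, during which the arm holds its last target. There are 200 camera calls.

TASK

Set up the carving bench: stand the upright stone in the clamp and then twist the clamp's bayonet ring clockwise a quarter turn until it clicks locked, with the stone still standing on its seat. Lay every loose stone blank flat in the tray bay that matches its size (large in the widest, medium in the middle, small in the narrowest), and slide the flat scraper blade-first into the slot of its holder until it is fully home. Leave the other things on the bench where they are.

Things in the scene. Friction and masses are not known exactly. Their poses are not given: they have to be found in the camera images.
- workpiece: the stone to be carved next: a square stone bar 24 x 24 mm across and 60 mm tall, the only stone standing on end. Origin at the centre of its underside, z up along its length, sides square to its x and y.
- clamp: engraver's clamp bolted to the bench: round steel foot 124 mm across, 12 mm thick; on it a column with the stone seat, two brass jaws facing each other along its x (33 mm apart with the ring open, closing to 25 mm and centring the stone as the ring locks) and two fixed steel cheeks along its y (31 mm apart), all inside the bayonet ring. Origin at the centre of the underside, z up.
- clamp_seat (a point): centre of the clamp's flat seat, 26 mm above the bench, where the underside of the upright stone rests; axes as the clamp's. Jaws and cheeks are 18 mm wide and rise 16 mm above the seat. The ring's top is 24 mm above the seat, so 36 mm of a seated stone stands out above the ring.
- ring_center (a point): on the ring's axis, 41 mm above the bench; axes as the clamp's, not turning. The ring is 55 mm outside and 49 mm inside, from 32 to 50 mm above the bench. Two opposite flat-ended ears, 16 mm wide and as tall as the ring, are 62 mm over their ends: grip there from above, a finger on each ear, the stone between them. Below the fingers lie only the foot and the small ball catch (up to 23 mm high).
- lock_ring (a joint): angle of the bayonet ring, rad: 0 open, 1.571 locked; grows clockwise seen from above. At value q the line through the ears is the clamp's x axis turned clockwise by q. Starts at 0 to 0.25. Drag about 0.1 N m; it stays where left. From 1.1 it must be forced (0.3 N m) over a sprung ball catch; past about 1.45 the catch snaps it on to the stop at 1.571 and keeps it. Re-gripping on the way is fine.
- scraper: flat steel scraper lying on the bench: blade 110 x 50 x 4 mm, origin at the centre of its underside, x along its length to the leading edge (x = +55 mm), z up. On it stands a wooden grip rib 40 mm long (x), 12 mm thick (y), from 4 to 34 mm above the underside, its centre at x = -25 mm; pinch it across its thickness from above.
- holder: wooden scraper holder, fixed, 130 mm (x) by 90 mm (y), 32 mm tall; origin at the centre of its underside, x pointing into the slot. The front (x -65 to +15 mm) is an open sill 12 mm high; the rear is bridged over, leaving a level slot 58 mm wide and 10 mm high (12 to 22 mm above the bench) that opens at x = +15 mm and ends at a back wall at x = +60 mm.
- holder_home (a point): where the scraper's origin lies when the scraper is fully home, lying on the sill floor with its leading edge against the back of the slot; 12 mm above the bench, 5 mm along the holder's x from its origin, axes as the holder's.
- tray: low wooden divided tray, fixed, 148 mm (x) by 208 mm (y), walls 4 mm thick and 22 mm high, inner floor 4 mm above the bench. Origin at the centre of its underside. Three bays side by side along y, each 140 mm long in x: widest (78 mm) at +y, middle (64 mm), narrowest (50 mm) at -y.
- bay_large (a point): centre of the floor of the widest bay (78 mm in y, 140 mm in x), for the large blank; axes as the tray's
- bay_medium (a point): centre of the floor of the middle bay (64 mm in y, 140 mm in x), for the medium blanks, which can lie side by side; axes as the tray's
- bay_small (a point): centre of the floor of the narrowest bay (50 mm in y, 140 mm in x), for the small blanks, which can lie side by side; axes as the tray's
- stone_large: seal-stone blank lying on its long side: a square bar 64 mm long and 30 x 30 mm across; goes into the widest bay. Origin at the centre of the bar, its x axis along the length. May be absent (then there is no reading). The blanks start scattered over the bench and swap places from start to start.
- stone_medium_1: seal-stone blank lying on its long side: a square bar 50 mm long and 22 x 22 mm across; goes into the middle bay. Origin at the centre of the bar, its x axis along the length. May be absent (then there is no reading). The blanks start scattered over the bench and swap places from start to start.
- stone_medium_2: seal-stone blank lying on its long side: a square bar 50 mm long and 22 x 22 mm across; goes into the middle bay. Origin at the centre of the bar, its x axis along the length. May be absent (then there is no reading). The blanks start scattered over the bench and swap places from start to start.
- stone_small_1: seal-stone blank lying on its long side: a square bar 38 mm long and 15 x 15 mm across; goes into the narrowest bay. Origin at the centre of the bar, its x axis along the length. May be absent (then there is no reading). The blanks start scattered over the bench and swap places from start to start.
- stone_small_2: seal-stone blank lying on its long side: a square bar 38 mm long and 15 x 15 mm across; goes into the narrowest bay. Origin at the centre of the bar, its x axis along the length. May be absent (then there is no reading). The blanks start scattered over the bench and swap places from start to start.
- bottle: small glass bottle with red cap, 28 mm diameter, 68 mm tall; not part of the job, leave it where it is
- paste_box: round white porcelain box for seal paste, 60 mm diameter, 38 mm tall; not part of the job, leave it where it is
- mug: white mug, 72 mm diameter, 58 mm tall, handle on its +y side; not part of the job, leave it where it is
- brush: brush about 180 mm long lying flat; not part of the job, leave it where it is
- glue_stick: white upright cylinder, 30 mm diameter, 66 mm tall; not part of the job, leave it where it is
- ink_stone: flat black ink stone, 100 x 70 x 20 mm; not part of the job, leave it where it is

How it is judged:
By the outcome, as a careful person would: the job done as asked, in the order asked, and still so for the second after the job is handed in, with the robot touching nothing.
Of stone_large, stone_medium_1, stone_medium_2, stone_small_1, stone_small_2 only 3 to 5 are there at a start; the rules pass over those that are not, and their reading is None.
At some moment in a run one of stone_large, stone_medium_1, stone_medium_2, stone_small_1, stone_small_2, scraper may be knocked a few centimetres aside while the robot is not near it.
It also fails if it takes over 210 s, if anything falls off the work surface, if the arm or the gripper's body presses on something with over 40 N, if the wrist force passes 120 N, or if a joint passes its speed limit or range.

## Working session

There is one attempt and no reset: what is moved stays moved. The work goes in short steps, Python scripts to look and compute and a shell command to move; the robot and the scene stay as the last step left them, time stands still between calls to the robot, and variables do not carry over. Pictures are saved under pics/ and viewed, at most 14 in all, crops included, and the job is handed in when it is done.

```bash
ls; mkdir -p pics; python3 - <<'E'
from station import robot
import cv2,numpy as np
print(robot.get_obs())
for n in ("scene","side","wrist"):
    im,d=robot.read_camera(n); np.savez(f"{n}.npz",im=im,d=d)
    cv2.imwrite(f"pics/{n}0.png",im[:,:,::-1]); print(n,robot.get_calibration(n))
E
```

```text
pics
{'time_s': 0.0, 'qpos': array([ 2.88099701e-01,  3.59384868e-01,  1.10731988e-02, -3.74447185e-04,
       -1.22407096e+00, -2.88091257e-01]), 'joint_velocities': array([ 0.00105994,  0.00216199,  0.00193899,  0.00011505,  0.00213705,
       -0.00028705]), 'tau': array([ 2.55543900e-04, -5.83324420e+01,  2.93422562e+01,  6.93659976e+00,
       -6.00149287e-03, -1.14765509e-06]), 'ee_pos': array([ 6.74530541e-01, -1.42349039e-05,  2.30366832e-01]), 'tcp_rot': array([ 2.22044188e+00, -2.22070630e+00, -1.67409153e-03]), 'wrist_force': array([-0.38836567, -0.04133557, -0.59567498]), 'ft_torque': array([0.02284717, 0.01487092, 0.03691913]), 'finger_force': 0.0, 'opening': 0.08549755504954394}
scene {'fx': 350.2794866265953, 'fy': 350.2794866265953, 'cx': 258.0520622672467, 'cy': 190.6737447055584, 'position': array([1.23444783, 0.26414331, 0.85388986]), 'orientation': array([-1.42701331, -2.1518249 ,  0.83672837])}
side {'fx': 389.61739808342423, 'fy': 389.61739808342423, 'cx': 252.48216626404977, 'cy': 189.0281277408485, 'position': array([ 0.20529602, -0.64806001,  0.75396567]), 'orientation': array([-2.29104621,  0.60062097, -0.25264667])}
wrist {'fx': 297.3186396354542, 'fy': 297.3186396354542, 'cx': 256.5332510013432, 'cy': 188.2764958117045, 'hand_eye': array([[-1.61331074e-04, -9.52977303e-01, -3.03041637e-01,
         7.85740927e-02],
       [ 9.99999944e-01, -2.42347365e-04,  2.29738968e-04,
         8.67752693e-04],
       [-2.92377364e-04, -3.03041584e-01,  9.52977289e-01,
        -1.42505642e-01],
       [ 0.00000000e+00,  0.00000000e+00,  0.00000000e+00,
         1.00000000e+00]])}
```

View pics/scene0.png

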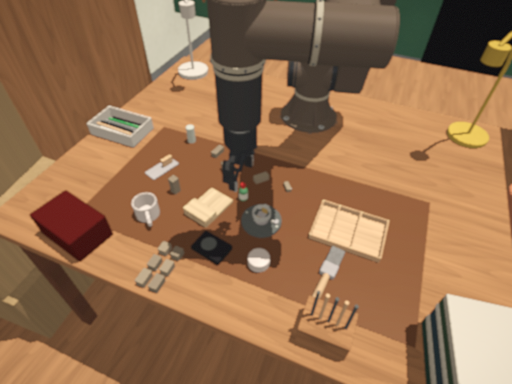

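View pics/side0.png

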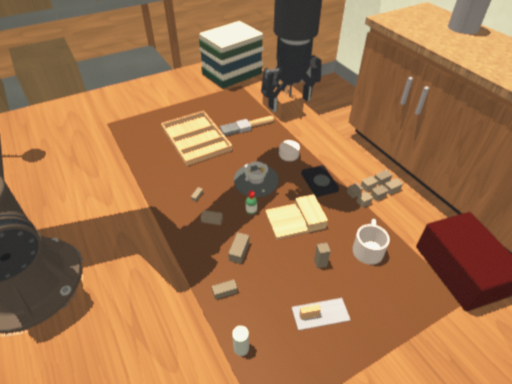

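```bash
cat > h.py <<'E'
import numpy as np,cv2
from scipy.spatial.transform import Rotation as R
from station import robot
def pose():
    o=robot.get_obs(); T=np.eye(4); T[:3,:3]=R.from_rotvec(o['tcp_rot']).as_matrix(); T[:3,3]=o['ee_pos']; return T
def cam(name,T=None):
    c=robot.get_calibration(name)
    if name=='wrist': return c,T@c['hand_eye']
    M=np.eye(4); M[:3,:3]=R.from_rotvec(c['orientation']).as_matrix(); M[:3,3]=c['position']; return c,M
def rays(name,c,uv):
    x=(uv[...,0]-c['cx'])/c['fx']; y=(uv[...,1]-c['cy'])/c['fy']
    if name=='wrist':
        r=np.hypot(x,y)+1e-12; s=np.tan(np.minimum(r,1.5))/r; x,y=x*s,y*s
    return np.stack([x,y,np.ones_like(x)],-1)
def onplane(name,uv,z,T=None):
    c,M=cam(name,T); d=rays(name,c,np.asarray(uv,float))@M[:3,:3].T
    return M[:3,3]+d*((z-M[2,3])/d[...,2])[...,None]
def cloud(name,d,T=None):
    c,M=cam(name,T); v,u=np.mgrid[:d.shape[0],:d.shape[1]]
    P=rays(name,c,np.stack([u,v],-1).astype(float))*d[...,None]
    P=P@M[:3,:3].T+M[:3,3]; P[d==0]=np.nan
    return P
def look(name):
    T=pose(); im,d=robot.read_camera(name); return T,im,d,cloud(name,d,T)
def project(name,p,T=None):
    c,M=cam(name,T); q=(np.asarray(p)-M[:3,3])@M[:3,:3]
    x,y=q[...,0]/q[...,2],q[...,1]/q[...,2]
    if name=='wrist':
        r=np.hypot(x,y)+1e-12; s=np.arctan(r)/r; x,y=x*s,y*s
    return np.stack([c['fx']*x+c['cx'],c['fy']*y+c['cy']],-1)
E
cat > blobs.py <<'E'
from h import *
for n in ('scene','side'):
    f=np.load(n+'.npz'); P=cloud(n,f['d']); z=P[...,2]
    m=((z>0.006)&(z<0.09)&(P[...,0]>.3)&(P[...,0]<.95)&(abs(P[...,1])<.6)).astype(np.uint8)
    k,l,s,c=cv2.connectedComponentsWithStats(m)
    print(n,'bench z',np.nanmedian(z[(P[...,0]>.4)&(P[...,0]<.8)&(abs(P[...,1])<.4)&(abs(z)<.02)]))
    for i in range(1,k):
        if s[i,4]<15: continue
        q=P[l==i]; h=np.percentile(q[:,2],92); t=q[q[:,2]>h-0.006][:,:2].astype(np.float32)
        r=cv2.minAreaRect(t*1000)
        print(np.round(c[i]),s[i,4],'h%.0f'%(h*1000),np.round(r[0]),np.round(r[1]),round(r[2]),f['im'][l==i].mean(0).round())
E
python3 blobs.py
```

```text
scene bench z 0.002698645253730314
[137. 131.] 593 h50 [ 401. -565.] [ 66. 133.] 89 [168. 158. 139.]
[191. 133.] 134 h68 [ 347. -361.] [28. 26.] 29 [171. 162. 144.]
[218. 150.] 96 h25 [ 373. -236.] [27. 51.] 86 [152. 130. 105.]
[168. 162.] 133 h35 [ 498. -372.] [15. 40.] 67 [197. 169. 140.]
[261. 177.] 121 h25 [435. -37.] [24. 52.] 52 [105.  90.  72.]
[174. 184.] 163 h62 [ 597. -277.] [26. 25.] 79 [128. 108.  87.]
[288. 186.] 53 h18 [438.  59.] [39. 14.] 36 [175. 151. 122.]
[243. 192.] 129 h67 [537. -59.] [15. 13.] 24 [125. 114.  89.]
[207. 206.] 1014 h34 [ 658. -150.] [92. 52.] 77 [233. 203. 160.]
[146. 207.] 617 h59 [ 715. -305.] [71. 76.] 90 [182. 166. 153.]
[333. 291.] 4117 h72 [862. 300.] [ 90. 120.] 0 [186. 144. 106.]
[ 93. 209.] 22 h90 [ 818. -398.] [45. 12.] 78 [117.  49.  36.]
[261. 220.] 1045 h46 [603.  31.] [58. 51.] 24 [98. 94. 86.]
[ 72. 211.] 24 h90 [ 845. -448.] [45. 19.] 89 [111.  32.  28.]
[ 80. 238.] 1355 h88 [ 906. -431.] [ 98. 208.] 22 [72. 26. 20.]
[ 50. 221.] 25 h90 [ 900. -475.] [46. 15.] 50 [110.  32.  28.]
[ 78. 221.] 25 h90 [ 864. -409.] [33. 16.] 59 [111.  
[... 1928 characters left out ...]
30.]
[322. 255.] 298 h61 [ 594. -277.] [24. 25.] 73 [134. 115.  91.]
[475. 251.] 17 h90 [ 850. -455.] [15. 10.] 56 [115.  34.  30.]
[494. 253.] 40 h90 [ 877. -479.] [32. 21.] 55 [114.  33.  29.]
[468. 261.] 16 h90 [ 817. -465.] [18.  8.] 15 [115.  34.  30.]
[495. 261.] 24 h90 [ 865. -491.] [ 7. 38.] 90 [114.  34.  29.]
[483. 269.] 51 h90 [ 828. -492.] [42. 16.] 51 [115.  34.  30.]
[500. 268.] 37 h90 [ 857. -507.] [34. 17.] 1 [114.  33.  29.]
[493. 273.] 45 h90 [ 837. -506.] [32. 13.] 39 [114.  34.  29.]
[224. 289.] 301 h24 [ 370. -236.] [24. 50.] 80 [171. 148. 116.]
[310. 312.] 244 h35 [ 496. -371.] [13. 40.] 70 [203. 174. 124.]
[240. 340.] 410 h67 [ 343. -361.] [28. 28.] 87 [192. 190. 173.]
```

View pics/wrist0.png

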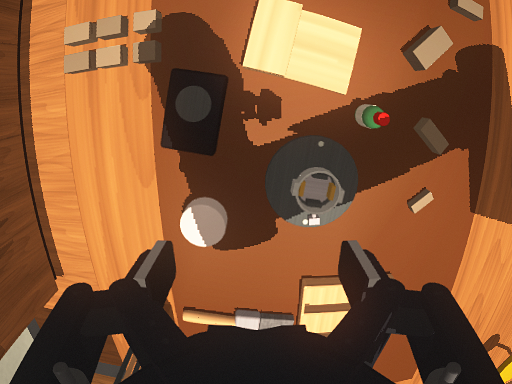

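```bash
cat > m.py <<'E'
from h import *
def rect(p): 
    r=cv2.minAreaRect(np.asarray(p[:,:2]*1000,np.float32)); return np.round(r[0],1),np.round(r[1],1),round(r[2],1)
T=pose()
print('TCP px',project('wrist',T[:3,3],T))
f={n:np.load(n+'.npz') for n in('scene','side','wrist')}
for n in f:
    P=cloud(n,f[n]['d'],T); z=P[...,2]; hsv=cv2.cvtColor(f[n]['im'],cv2.COLOR_RGB2HSV)
    box=lambda a,b,c,d:(P[...,0]>a)&(P[...,0]<b)&(P[...,1]>c)&(P[...,1]<d)
    for nm,b,lo,hi in [('work',(.56,.63,-.31,-.24),.052,.068),('bridge',(.55,.75,-.25,-.08),.027,.04),('sill',(.5,.72,-.25,-.08),.008,.018),
       ('rib',(.42,.57,-.43,-.31),.028,.04),('blade',(.40,.60,-.47,-.29),.003,.012),('tray',(.45,.8,.13,.46),.017,.029),('ring',(.56,.65,-.02,.09),.044,.058),('foot',(.5,.7,-.06,.13),.009,.017),
       ('large',(.40,.50,-.22,-.1),.026,.036),('med1',(.32,.42,-.29,-.18),.018,.028),('med2',(.39,.48,-.08,.01),.018,.028),('small',(.4,.48,.02,.1),.011,.02)]:
        m=box(*b)&(z>lo)&(z<hi)
        if m.sum()<12: continue
        k,l,s,c=cv2.connectedComponentsWithStats(m.astype(np.uint8),connectivity=8); i=1+np.argmax(s[1:,4])
        m2=(l==i) if nm not in('ring','foot') else m
        print(n,nm,m2.sum(),'z%.1f'%(1000*np.median(z[m2])),*rect(P[m2]),'mean',(P[m2][:,:2].mean(0)*1000).round())
E
python3 m.py
```

```text
TCP px [254.88434133 246.55549635]
scene work 59 z60.3 [ 596.9 -277.1] [26.  25.3] 78.7 mean [ 599. -275.]
scene bridge 401 z33.0 [ 658.  -150.5] [92.5 51.7] 77.1 mean [ 659. -149.]
scene sill 526 z12.9 [ 618.7 -142.6] [ 94.6 132.1] 76.8 mean [ 600. -133.]
scene rib 42 z34.3 [ 498. -371.] [16.3 39.9] 61.7 mean [ 499. -370.]
scene blade 426 z4.7 [ 501.6 -395.7] [147.  198.9] 87.7 mean [ 520. -381.]
scene tray 553 z22.1 [534.1 288.6] [207.9 153. ] 89.3 mean [539. 289.]
scene ring 104 z49.1 [603.4  31.1] [58.1 51.3] 23.5 mean [605.  31.]
scene foot 709 z13.1 [590.8  26.7] [153.5 120.2] 24.3 mean [615.  34.]
scene med1 66 z22.2 [ 372.  -236.8] [27.5 51.8] 76.4 mean [ 374. -235.]
scene med2 81 z22.5 [434.6 -37.1] [23.8 51.5] 52.1 mean [436. -38.]
scene small 43 z15.8 [437.1  58.1] [41.2 14.2] 36.1 mean [439.  59.]
side work 125 z59.8 [ 594.1 -277.4] [24.6 24.6] 70.6 mean [ 593. -279.]
side bridge 577 z32.1 [ 655.  -151.3] [92.9 51. ] 76.6 mean [ 653. -154.]
side sill 989 z12.0 [ 615.2 -141.8] [ 94.4 129.3] 77.2 mean [ 595. -141.]
side rib 137 z33.5 [ 495.7 -371.5] [13.1 40.1] 70.4 mean [ 
[... 522 characters left out ...]
15.2 [434.2  57.3] [38.3 16.7] 36.4 mean [434.  57.]
wrist bridge 3190 z32.1 [ 655.7 -152.8] [91.1 50.6] 76.1 mean [ 656. -150.]
wrist sill 4419 z12.1 [ 592.7 -137.7] [90.7 81.2] 76.4 mean [ 593. -137.]
wrist tray 693 z18.7 [703.6 256.2] [ 28.4 176.7] 83.5 mean [703. 257.]
wrist ring 549 z49.5 [601.8  29.5] [54.3 53.6] 34.1 mean [602.  29.]
wrist foot 4813 z12.0 [590.8  24.8] [146.8 122.9] 23.6 mean [606.  21.]
wrist large 920 z30.1 [ 448.  -158.8] [64.9 31. ] 43.3 mean [ 450. -158.]
wrist med1 321 z22.1 [ 370.7 -237.5] [23.1 51.2] 80.3 mean [ 370. -235.]
wrist med2 499 z21.9 [433.6 -39.5] [23.4 50.7] 50.0 mean [435. -40.]
wrist small 242 z14.7 [435.1  56.3] [38.5 16.5] 39.4 mean [436.  56.]
```

```bash
python3 -m jog '[100,0.277,0.079,0.09,15,100,0.277,0.079,0.09,15,100,0.277,0.079,0.09,15,100,0.277,0.079,0.09,15,100,0.277,0.079,0.09,15,100,0.277,0.079,0.09,15,100,0.277,0.079,0.09,15,100,0.277,0.079,0.09,15,100,0.277,0.079,0.09,15,100,0.277,0.079,0.09,15]' 40
cat > near.py <<'E'
import sys
from h import *
# near.py name x y lo hi halfbox : top face rect of object from the wrist view, and tool-frame error
x,y,lo,hi,b=[float(a)/1000 for a in sys.argv[2:7]]
T,im,d,P=look('wrist')
if sys.argv[1]!='-': cv2.imwrite('pics/%s.png'%sys.argv[1],im[:,:,::-1])
np.savez('last.npz',im=im,d=d,T=T)
m=(abs(P[...,0]-x)<b)&(abs(P[...,1]-y)<b)&(P[...,2]>lo)&(P[...,2]<hi)
k,l,s,c=cv2.connectedComponentsWithStats(m.astype(np.uint8)); i=1+np.argmax(s[1:,4]); q=P[l==i]
r=cv2.minAreaRect((q[:,:2]*1000).astype(np.float32)); cw=np.array(r[0])/1000
dt=T[:3,:3].T@(np.array([cw[0],cw[1],np.median(q[:,2])])-T[:3,3])
ty=np.degrees(np.arctan2(T[1,1],T[0,1]))
print('n',len(q),'px',c[i].round(),'z%.1f'%(1000*np.median(q[:,2])),'centre',np.round(r[0],1),'size',np.round(r[1],1),'first side dir',round(r[2],1))
print('TCP',(T[:3,3]*1000).round(1),'tool y dir',round(ty,1),'tool shift mm',(dt*1000).round(1))
print('twist to align y with side1/side2 (mod 180):',[round(((ty-a+90)%180)-90,1) for a in (r[2],r[2]+90)])
E
python3 near.py - 595.5 -277.3 52 68 30
```

```text
time_s: 0.98
ee_pos: [0.5955, -0.2777, 0.1408]
tcp_rot: [1.91, -2.494, -0.001]
wrist_force: [0.3, 0.3, -0.1]
opening: 0.0853
finger_force: 0.0
n 921 px [256. 194.] z59.8 centre [ 594.8 -279.1] size [24.2 24.1] first side dir 73.9
TCP [ 595.5 -277.7  140.8] tool y dir 164.9 tool shift mm [ 1.5  0.3 81. ]
twist to align y with side1/side2 (mod 180): [np.float64(-89.0), np.float64(1.0)]
```

```bash
python3 -m jog '[100,0.001,0,0.04,1,100,0.001,0,0.08,1,100,0.001,0,0.108,1,100,0.001,0,0.108,1,0,0.001,0,0.108,1,0,0.001,0,0.108,1,0,0.001,0,0.108,1,0,0.001,0,0.108,1,0,0.001,0,0.108,1,0,0.001,0,0.108,1,0,0.001,0,0.108,1,0,0.001,0,0.108,1]' 40
python3 -m jog '[0,0,0,0,0,0,0,0,-0.03,0,0,0,0,-0.07,0,0,0,0,-0.11,0,0,0,0,-0.14,0,0,0,0,-0.14,0]' 40
```

```text
time_s: 2.03
ee_pos: [0.5967, -0.2781, 0.0352]
tcp_rot: [-1.89, 2.507, -0.003]
wrist_force: [-1.1, 2.3, 7.7]
opening: 0.0234
finger_force: 42.5
time_s: 2.53
ee_pos: [0.5992, -0.2794, 0.182]
tcp_rot: [-1.888, 2.503, -0.016]
wrist_force: [1.8, -0.3, -0.2]
opening: 0.0234
finger_force: 41.5
```

```bash
python3 - <<'E'
from h import *
T=np.eye(4); T[:3,:3]=R.from_rotvec([2.22044188,-2.22070630,-1.67409153e-3]).as_matrix();T[:3,3]=[.67453,0,.230367]
f=np.load('wrist.npz'); im=f['im'][120:245,250:375]
cv2.imwrite('pics/clampz.png',cv2.resize(im,None,fx=4.8,fy=4.8,interpolation=cv2.INTER_CUBIC)[:,:,::-1])
P=cloud('wrist',f['d'],T)
c=P[...,:2]-np.array([.602,.0297])
r=np.hypot(c[...,0],c[...,1]); m=(P[...,2]>.044)&(P[...,2]<.056)&(r>.0285)&(r<.036)
a=np.degrees(np.arctan2(c[...,1],c[...,0]))[m]; print('ear angles',np.histogram(a,np.arange(-180,181,10)))
E
```

```text
ear angles (array([ 7,  0,  0,  0,  0,  0,  0,  0,  0,  0,  0,  0,  0,  0,  0,  9, 11,
       13,  4,  0,  0,  0,  0,  0,  0,  0,  0,  0,  0,  0,  0,  0,  0,  4,
       11,  7]), array([-180, -170, -160, -150, -140, -130, -120, -110, -100,  -90,  -80,
        -70,  -60,  -50,  -40,  -30,  -20,  -10,    0,   10,   20,   30,
         40,   50,   60,   70,   80,   90,  100,  110,  120,  130,  140,
        150,  160,  170,  180]))
```

View pics/clampz.png

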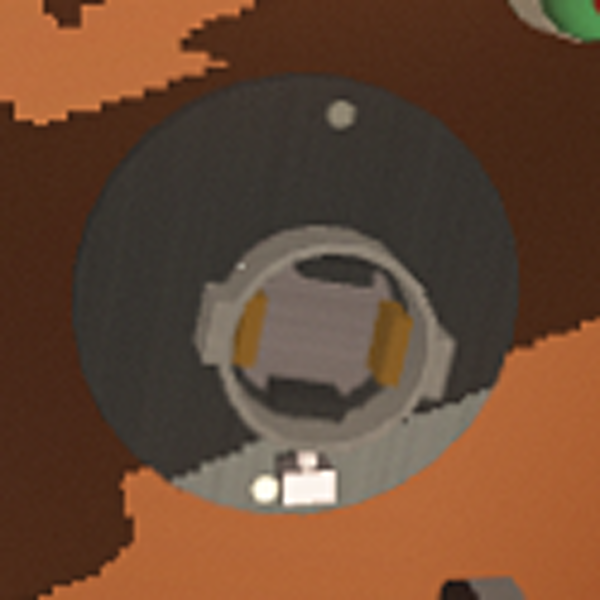

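```bash
python3 -m jog '[0,-0.378,0.08,0,0,0,-0.378,0.08,0,0,0,-0.378,0.08,0,0,0,-0.378,0.08,0,0,0,-0.378,0.08,0,0,0,-0.378,0.08,0,0,0,-0.378,0.08,0,0,0,-0.378,0.08,0,0,0,-0.378,0.08,0,0,0,-0.378,0.08,0,0,0,-0.378,0.08,0,0,0,-0.378,0.08,0,0]' 40
cat > clamp.py <<'E'
from h import *
T,im,d,P=look('wrist'); np.savez('last.npz',im=im,d=d,T=T)
u,v=project('wrist',[.602,.03,.04],T).astype(int); print('px',u,v,'TCP',T[:3,3].round(4))
cv2.imwrite('pics/clampn.png',cv2.resize(im[max(v-70,0):v+70,u-90:u+90],None,fx=4,fy=4,interpolation=cv2.INTER_CUBIC)[:,:,::-1])
z=P[...,2]; near=(abs(P[...,0]-.602)<.04)&(abs(P[...,1]-.03)<.04)
m=near&(z>.046)&(z<.055); q=P[m][:,:2]*1000
# ring centre: fit to ring-top points, then ears
c=q.mean(0)
for _ in range(20):
    r=np.hypot(*(q-c).T); k=(r<29); A=np.c_[q[k],np.ones(k.sum())]; 
    ang=np.arctan2(*(q-c).T[::-1]); o=[]
    for b in np.linspace(-np.pi,np.pi,37)[:-1]:
        s=k&(abs(np.angle(np.exp(1j*(ang-b))))<.1)
        if s.sum()>2: o.append([np.median(q[s],0)])
    o=np.array(o)[:,0]; S=np.linalg.lstsq(np.c_[2*o,np.ones(len(o))],(o**2).sum(1),rcond=None)[0]; c=S[:2]
r=np.hypot(*(q-c).T); ang=np.degrees(np.arctan2(*(q-c).T[::-1])); e=(r>28.8)
print('ring c',c.round(1),'rad',np.sqrt(S[2]+c@c).round(1),'z',np.median(z[m]).round(4))
x=ang[e]; x2=np.angle(np.exp(2j*np.radians(x)).mean())/2; print('ear line deg',np.degrees(x2).round(1),e.sum())
h=cv2.cvtColor(im,cv2.COLOR_RGB2HSV); rr=np.hypot(P[...,0]*1000-c[0],P[...,1]*1000-c[1])
b=near&(rr<25)&(z>.036)&(z<.045)&(h[...,1]>90)
k,l,s,cc=cv2.connectedComponentsWithStats(b.astype(np.uint8))
for i in range(1,k):
    if s[i,4]>15: t=P[l==i][:,:2]*1000; print('brass',s[i,4],t.mean(0).round(1),cv2.minAreaRect(t.astype(np.float32)))
g=near&(rr<25)&(z>.036)&(z<.045)&(h[...,1]<=90)
k,l,s,cc=cv2.connectedComponentsWithStats(g.astype(np.uint8))
for i in range(1,k):
    if s[i,4]>15: t=P[l==i][:,:2]*1000; print('steel',s[i,4],t.mean(0).round(1),cv2.minAreaRect(t.astype(np.float32)))
E
python3 clamp.py
```

```text
time_s: 3.53
ee_pos: [0.6227, 0.1083, 0.1731]
tcp_rot: [1.893, -2.507, -0.0]
wrist_force: [-0.6, -0.8, -0.4]
opening: 0.0233
finger_force: 41.5
px 254 94 TCP [0.6227 0.1083 0.1731]
ring c [601.3  29.9] rad 25.7 z 0.0497
ear line deg -10.0 103
brass 115 [582.8  32.7] ((582.8942260742188, 32.76166534423828), (17.816062927246094, 5.186347961425781), 81.5902328491211)
brass 115 [619.7  27.1] ((619.7179565429688, 27.13713264465332), (17.48349380493164, 5.337965965270996), 82.99276733398438)
steel 18 [594.5   7.3] ((594.5911254882812, 7.203319549560547), (1.2510037422180176, 14.322964668273926), 74.44007110595703)
steel 22 [614.7  10.5] ((614.4872436523438, 10.516180038452148), (19.67672348022461, 2.0626513957977295), 33.86212921142578)
steel 113 [598.4  12.2] ((598.3904418945312, 12.06283950805664), (4.937067031860352, 17.782344818115234), 82.59540557861328)
steel 19 [580.9  17.9] ((580.8087158203125, 18.26662826538086), (1.6345305442810059, 16.66010284423828), 28.729347229003906)
steel 28 [624.4  30.5] ((624.1565551757812, 30.270305633544922), (2.753852367401123, 23.214107513427734), 1.434126377105713)
steel 103 [603.7  47.7] ((603.8339233398438, 47.800819396972656), (4.528920650482178, 18.04731559753418), 81.92424774169922)
steel 19 [611.1  51.5] ((611.235107421875, 51.43010330200195), (1.6328520774841309, 16.819225311279297), 64.76889038085938)
```

View pics/clampn.png

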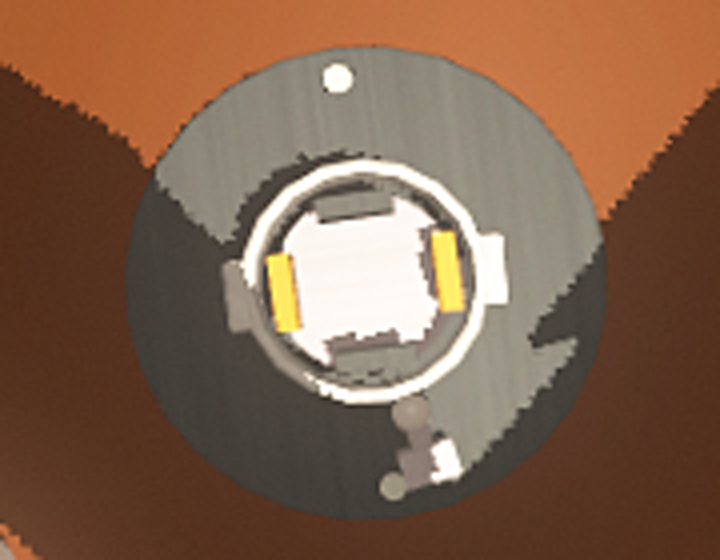

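```bash
cat > held.py <<'E'
from h import *
T,im,d,P=look('wrist')
Q=(P-T[:3,3])@T[:3,:3]*1000  # tool frame mm
m=(abs(Q[...,0])<30)&(abs(Q[...,1])<11)&(Q[...,2]>-40)&(Q[...,2]<-12)
q=Q[m]; print(len(q)); 
for a in range(3): print(np.percentile(q[:,a],[2,10,50,90,98]).round(1))
top=q[abs(q[:,2]-np.percentile(q[:,2],15))<2.5]; print('top x range',np.percentile(top[:,0],[1,99]).round(1),cv2.minAreaRect(top[:,:2].astype(np.float32)))
E
python3 held.py
```

```text
2617
[-9.4 -6.6  5.8 13.6 13.9]
[-10.9  -9.3  -0.1   8.7  10.5]
[-28.  -25.4 -24.5 -18.1 -13.3]
top x range [-10.   13.7] ((1.5990171432495117, 0.002323150634765625), (21.988216400146484, 24.995458602905273), 89.9983139038086)
```

```bash
python3 -m jog '[0,0.04,-0.001,0,-4,0,0.0795,-0.001,0,-8,0,0.0795,-0.001,0,-8,0,0.0795,-0.001,0.03,-8,0,0.0795,-0.001,0.06,-8,0,0.0795,-0.001,0.078,-8,0,0.0795,-0.001,0.078,-8,0,0.0795,-0.001,0.078,-8,0,0.0795,-0.001,0.078,-8]' 40
python3 held.py; python3 - <<'E'
from h import *
T=pose(); s=T[:3,3]+T[:3,:3]@[.0016,0,0]; print('stone at',(s*1000).round(1),'want 601.2 29.9; ydir',np.degrees(np.arctan2(T[1,1],T[0,1])).round(1))
E
```

```text
time_s: 4.38
ee_pos: [0.603, 0.0302, 0.0967]
tcp_rot: [-2.059, 2.371, -0.002]
wrist_force: [0.4, 0.3, -0.6]
opening: 0.023
finger_force: 41.4
2672
[-9.7 -7.   5.6 13.4 13.8]
[-10.9  -9.6  -0.4   8.7  10.5]
[-33.  -25.5 -24.5 -17.9 -13.2]
top x range [-10.4  13.6] ((1.4006595611572266, 0.028847694396972656), (25.33870506286621, 21.976634979248047), 0.19757793843746185)
stone at [603.   28.9  97.1] want 601.2 29.9; ydir 172.0
```

```bash
python3 -m jog '[0,-0.0005,0.002,0,0,0,-0.0005,0.002,0.012,0,0,-0.0005,0.002,0.024,0,0,-0.0005,0.002,0.032,0,0,-0.0005,0.002,0.035,0,0,-0.0005,0.002,0.035,0,0,-0.0005,0.002,0.035,0]' 40
```

```text
time_s: 5.02
ee_pos: [0.6005, 0.0317, 0.0612]
tcp_rot: [-2.061, 2.37, -0.001]
wrist_force: [-1.9, 0.1, 3.3]
opening: 0.0233
finger_force: 41.9
```

```bash
python3 -m jog '[100,0,0,0,0,100,0,0,0,0,100,0,0,0,0,100,0,0,0,0,100,0,0,0,0,100,0,0,0,0,100,0,0,-0.03,0,100,0,0,-0.07,0,100,-0.04,0,-0.1,0,100,-0.06,0,-0.1,0,100,-0.06,0,-0.1,0]' 40
python3 near.py clamp2 601.2 29.9 78 95 25
```

```text
time_s: 5.93
ee_pos: [0.6109, 0.0948, 0.1635]
tcp_rot: [-2.06, 2.364, -0.003]
wrist_force: [-0.8, -0.6, 0.9]
opening: 0.0856
finger_force: 0.0
n 1054 px [260. 115.] z85.9 centre [599.1  30.6] size [23.2 23.8] first side dir 82.2
TCP [610.9  94.8 163.5] tool y dir 172.1 tool shift mm [65.5  3.3 77.4]
twist to align y with side1/side2 (mod 180): [np.float64(89.9), np.float64(-0.1)]
```

View pics/clamp2.png

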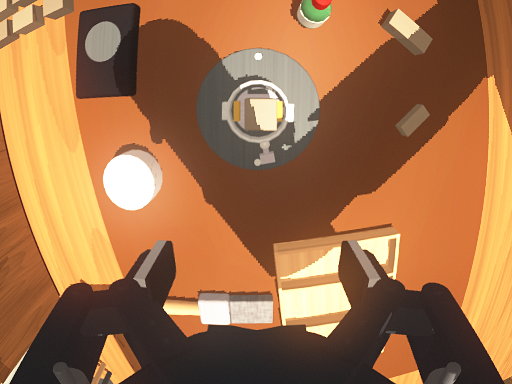

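```bash
python3 -m jog '[100,0.035,0.0005,0,2,100,0.0656,0.0007,0,2,100,0.0656,0.0007,0.03,2,100,0.0656,0.0007,0.063,2,100,0.0656,0.0007,0.063,2,100,0.0656,0.0007,0.063,2]' 40
python3 - <<'E'
from h import *
o=robot.get_obs(); T=pose(); print(o['qpos'].round(2),(T[:3,3]*1000).round(1),'tool err',(T[:3,:3].T@(np.array([.6012,.0299,.026])-T[:3,3])*1000).round(1),np.degrees(np.arctan2(T[1,1],T[0,1])).round(1))
E
```

```text
time_s: 6.48
ee_pos: [0.5971, 0.0249, 0.0957]
tcp_rot: [2.016, -2.403, -0.002]
wrist_force: [0.4, 0.3, 2.0]
opening: 0.0853
finger_force: 0.0
[ 0.37  0.36 -0.33  0.   -0.89 -0.54] [597.1  24.9  95.7] tool err [-5.8 -3.4 69.7] 170.0
```

```bash
python3 -m jog '[100,0,0,0,0,100,0,0,0,0,100,0,0,0,0]' 40 >/dev/null
cat > err.py <<'E'
import sys
from h import *
g=[float(a)/1000 for a in sys.argv[1:4]]
o=robot.get_obs(); T=pose(); print('t',o['time_s'],'q6',o['qpos'][5].round(2),'TCP',(T[:3,3]*1000).round(1),'tool err mm',(T[:3,:3].T@(np.array(g)-T[:3,3])*1000).round(1),'ydir',np.degrees(np.arctan2(T[1,1],T[0,1])).round(1),'F',o['wrist_force'].round(1),'M',o['ft_torque'].round(2),'op',o['opening'].round(4))
E
python3 err.py 601.2 29.9 26
```

```text
Traceback (most recent call last):
  File "err.py", line 4, in <module>
    o=robot.get_obs(); T=pose(); print('t',o['time_s'],'q6',o['qpos'][5].round(2),'TCP',(T[:3,3]*1000).round(1),'tool err mm',(T[:3,:3].T@(np.array(g)-T[:3,3])*1000).round(1),'ydir',np.degrees(np.arctan2(T[1,1],T[0,1])).round(1),'F',o['wrist_force'].round(1),'M',o['ft_torque'].round(2),'op',o['opening'].round(4))
                                                                                                                                                                                                                                                                                                    ^^^^^^^^^^^^^^^^^^
AttributeError: 'float' object has no attribute 'round'
```

```bash
sed -i "s/o\['opening'\].round(4)/round(o['opening'],4)/" err.py; python3 err.py 601.2 29.9 26
```

```text
t 6.7333 q6 -0.54 TCP [599.7  26.5  99. ] tool err mm [-3.5 -0.7 73. ] ydir 170.0 F [-0.5 -0.6 -0.8] M [ 0.02 -0.01 -0.02] op 0.0851
```

```bash
python3 -m jog '[100,-0.0035,-0.0007,0,0,100,-0.0035,-0.0007,0.03,0,100,-0.0035,-0.0007,0.055,0,100,-0.0035,-0.0007,0.073,0,100,-0.0035,-0.0007,0.073,0,100,-0.0035,-0.0007,0.073,0,0,-0.0035,-0.0007,0.073,0,0,-0.0035,-0.0007,0.073,0,0,-0.0035,-0.0007,0.073,0,0,-0.0035,-0.0007,0.073,0]' 70; python3 err.py 601.2 29.9 26
```

```text
time_s: 7.57
ee_pos: [0.6022, 0.0298, 0.0269]
tcp_rot: [-2.017, 2.402, -0.004]
wrist_force: [1.6, -0.8, 5.2]
opening: 0.0602
finger_force: 75.2
t 7.5667 q6 -0.55 TCP [602.2  29.8  26.9] tool err mm [0.  1.  0.9] ydir 170.0 F [ 1.6 -0.8  5.2] M [-0.47 -0.45 -0.  ] op 0.0602
```

```bash
python3 -m jog '[0,0,0,0,5,0,0,0,0,10,0,0,0,0,15,0,0,0,0,20,0,0,0,0,25,0,0,0,0,30,0,0,0,0,35,0,0,0,0,40,0,0,0,0,45,0,0,0,0,50,0,0,0,0,50]' 90; python3 err.py 601.2 29.9 26; python3 -m jog '[0,0,0,0,4,0,0,0,0,8,0,0,0,0,12,0,0,0,0,16,0,0,0,0,20,0,0,0,0,24,0,0,0,0,28,0,0,0,0,32,0,0,0,0,36,0,0,0,0,40,0,0,0,0,40]' 90; python3 err.py 601.2 29.9 26
```

```text
time_s: 8.48
ee_pos: [0.6013, 0.0302, 0.0271]
tcp_rot: [-0.805, 3.033, 0.0]
wrist_force: [-4.0, 2.9, 8.7]
opening: 0.0597
finger_force: 95.5
t 8.4833 q6 -1.43 TCP [601.3  30.2  27.1] tool err mm [ 0.3 -0.2  1.1] ydir 119.7 F [-4.   2.9  8.7] M [ 0.8   1.09 -0.09] op 0.0597
time_s: 9.4
ee_pos: [0.6014, 0.031, 0.0271]
tcp_rot: [0.278, 3.125, 0.003]
wrist_force: [-4.8, 6.7, 9.6]
opening: 0.0599
finger_force: 94.3
t 9.4 q6 -2.12 TCP [601.4  31.   27.1] tool err mm [-0.  -1.1  1.1] ydir 79.8 F [-4.8  6.7  9.6] M [ 2.07  1.58 -0.24] op 0.0599
```

```bash
python3 -m jog '[0,0,0,0,2,100,0,0,0,0,100,0,0,0,0,100,0,0,0,0,100,0,0,0,0,100,0,0,-0.03,0,100,0,0,-0.07,0,100,0,0,-0.1,0,100,-0.05,0,-0.12,0,100,-0.07,0,-0.12,0,100,-0.07,0,-0.12,0,100,-0.07,0,-0.12,0]' 40
python3 near.py - 601.2 29.9 78 95 25
cat > ring2.py <<'E'
from h import *
f=np.load('last.npz'); im,T=f['im'],f['T']; P=cloud('wrist',f['d'],T)
u,v=project('wrist',[.602,.03,.04],T).astype(int)
cv2.imwrite('pics/ring2.png',cv2.resize(im[max(v-70,0):v+70,u-90:u+90],None,fx=4,fy=4)[:,:,::-1])
q=(P[...,:2]*1000-[601.2,29.9]); r=np.hypot(q[...,0],q[...,1]); z=P[...,2]; m=(z>.044)&(z<.055)&(r>28.8)&(r<36)
a=np.arctan2(q[...,1],q[...,0])[m]; print('ear line',np.degrees(np.angle(np.exp(2j*a).mean())/2).round(1),m.sum())
E
python3 ring2.py
```

```text
time_s: 10.4
ee_pos: [0.6699, 0.0167, 0.1441]
tcp_rot: [0.277, 3.129, 0.0]
wrist_force: [-0.6, 1.1, 0.6]
opening: 0.0856
finger_force: 0.0
n 1279 px [260. 108.] z85.8 centre [600.9  30.3] size [24.3 23.9] first side dir 80.0
TCP [669.9  16.7 144.1] tool y dir 79.9 tool shift mm [70.3  1.3 58.3]
twist to align y with side1/side2 (mod 180): [np.float64(-0.1), np.float64(89.9)]
ear line 81.0 125
```

View pics/ring2.png

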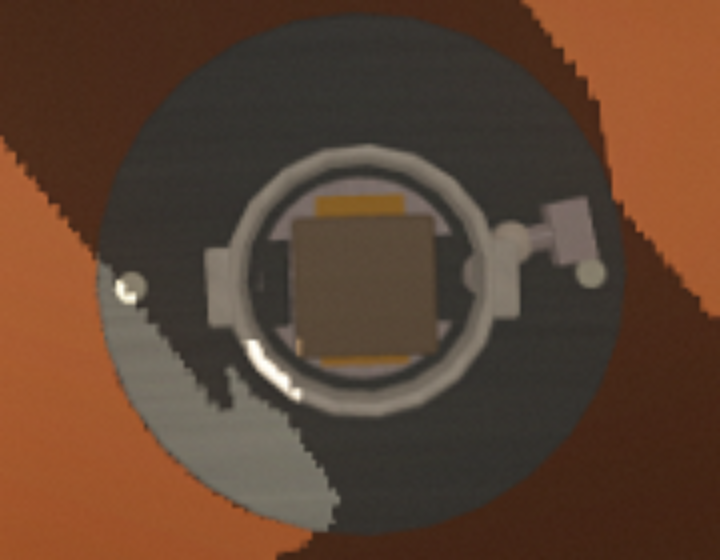

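```bash
python3 -m jog '[100,0.188,-0.212,0,-53,100,0.188,-0.212,0,-53,100,0.188,-0.212,0,-53,100,0.188,-0.212,0,-53,100,0.188,-0.212,0,-53,100,0.188,-0.212,0,-53,100,0.188,-0.212,0.01,-53,100,0.188,-0.212,0.02,-53,100,0.188,-0.212,0.02,-53,100,0.188,-0.212,0.02,-53,100,0.188,-0.212,0.02,-53]' 40
python3 near.py - 448 -158 24 38 60
python3 - <<'E'
from h import *
for n in('scene','side'):
    f=np.load(n+'.npz'); P=cloud(n,f['d']); q=P[(P[...,2]>.019)&(P[...,2]<.027)&(abs(P[...,0]-.53)<.05)&(abs(P[...,1]-.29)<.11)]
    print(n,np.histogram(q[:,1]*1000-289,np.arange(-110,111,5)))
E
```

```text
time_s: 11.37
ee_pos: [0.4476, -0.1585, 0.1248]
tcp_rot: [-1.149, 2.923, -0.001]
wrist_force: [0.5, -0.6, -0.0]
opening: 0.0855
finger_force: 0.0
n 2618 px [257. 189.] z29.9 centre [ 447.3 -159.1] size [64.6 30. ] first side dir 43.7
TCP [ 447.6 -158.5  124.8] tool y dir 132.9 tool shift mm [ 0.6 -0.1 94.9]
twist to align y with side1/side2 (mod 180): [np.float64(89.2), np.float64(-0.8)]
scene (array([ 0, 36,  1,  0,  0,  0,  0,  0,  0,  0,  0,  2, 37,  0,  0,  0,  0,
        0,  0,  0,  0,  0,  0,  0,  0, 21, 14,  0,  0,  0,  0,  0,  0,  0,
        0,  0,  0,  0,  0,  0,  0,  8, 36,  0]), array([-110, -105, -100,  -95,  -90,  -85,  -80,  -75,  -70,  -65,  -60,
        -55,  -50,  -45,  -40,  -35,  -30,  -25,  -20,  -15,  -10,   -5,
          0,    5,   10,   15,   20,   25,   30,   35,   40,   45,   50,
         55,   60,   65,   70,   75,   80,   85,   90,   95,  100,  105,
        110]))
side (array([10, 39,  3,  0,  0,  0,  0,  0,  0,  0,  0, 14, 32,  4,  0,  0,  0,
        0,  0,  0,  0,  0,  0,  0,  3, 30, 17,  1,  0,  0,  0,  0,  0,  0,
        0,  0,  0,  0,  0,  0,  0, 16, 27,  0]), array([-110, -105, -100,  -95,  -90,  -85,  -80,  -75,  -70,  -65,  -60,
        -55,  -50,  -45,  -40,  -35,  -30,  -25,  -20,  -15,  -10,   -5,
          0,    5,   10,   15,   20,   25,   30,   35,   40,   45,   50,
         55,   60,   65,   70,   75,   80,   85,   90,   95,  100,  105,
        110]))
```

```bash
python3 -m jog '[100,0.0006,0,0.04,-1,100,0.0006,0,0.08,-1,100,0.0006,0,0.116,-1,100,0.0006,0,0.116,-1,0,0.0006,0,0.116,-1,0,0.0006,0,0.116,-1,0,0.0006,0,0.116,-1,0,0.0006,0,0.116,-1,0,0.0006,0,0.116,-1,0,0.0006,0,0.116,-1,0,0.0006,0,0.116,-1]' 50
python3 -m jog '[0,0,0,-0.02,0,0,0,0,-0.06,0,0,0,0,-0.1,0,0,0,0,-0.12,0,0,0,0,-0.12,0,0,0,0,-0.12,0]' 50; python3 err.py 533 350 40;python3 held.py
```

```text
time_s: 12.33
ee_pos: [0.4481, -0.1592, 0.0104]
tcp_rot: [-1.176, 2.909, -0.002]
wrist_force: [-1.1, 1.4, 8.8]
opening: 0.0292
finger_force: 49.4
time_s: 12.83
ee_pos: [0.4474, -0.1592, 0.1306]
tcp_rot: [-1.174, 2.908, -0.002]
wrist_force: [-0.8, 0.6, -2.1]
opening: 0.0292
finger_force: 50.5
t 12.8333 q6 -0.88 TCP [ 447.4 -159.2  130.6] tool err mm [-414.8  307.3   91.3] ydir 134.0 F [-0.8  0.6 -2.1] M [ 0.03  0.07 -0.01] op 0.0292
4650
[-28.5 -22.1   4.4  25.4  29.1]
[-10.5  -8.8   0.2   8.8  10.6]
[-20.6 -20.2 -19.4 -18.7 -18.3]
top x range [-29.2  29.5] ((0.005649566650390625, -0.0007801055908203125), (21.992034912109375, 59.95233917236328), 89.99927520751953)
```

```bash
python3 -m jog '[0,-0.415,0.307,0,-45,0,-0.415,0.307,0,-45,0,-0.415,0.307,0,-45,0,-0.415,0.307,0,-45,0,-0.415,0.307,0,-45,0,-0.415,0.307,0,-45,0,-0.415,0.307,0,-45,0,-0.415,0.307,0,-45,0,-0.415,0.307,0,-45,0,-0.415,0.307,0,-45,0,-0.415,0.307,0,-45,0,-0.415,0.307,0,-45]' 50
python3 -m jog '[0,0,0,0,0,0,0,0,0,0,0,0,0,0,0]' 50;python3 err.py 533 350 40
cat > tray.py <<'E'
from h import *
T,im,d,P=look('wrist'); cv2.imwrite('pics/tray1.png',im[:,:,::-1]); np.savez('last.npz',im=im,d=d,T=T)
z=P[...,2]; m=(z>.018)&(z<.028)&(abs(P[...,0]-.532)<.09)&(abs(P[...,1]-.289)<.125)
q=P[m]*1000; print(cv2.minAreaRect(q[:,:2].astype(np.float32)))
k=abs(q[:,0]-530)<50; h,e=np.histogram(q[k,1],np.arange(170,410,4)); print([(int(a),int(b)) for a,b in zip(e,h) if b>5])
k=abs(q[:,1]-350)<35; h,e=np.histogram(q[k,0],np.arange(440,630,4)); print([(int(a),int(b)) for a,b in zip(e,h) if b>5])
E
python3 tray.py
```

```text
time_s: 13.88
ee_pos: [0.5282, 0.3352, 0.1265]
tcp_rot: [2.2, -2.239, -0.0]
wrist_force: [1.0, -0.7, -1.2]
opening: 0.029
finger_force: 50.4
time_s: 14.13
ee_pos: [0.528, 0.3331, 0.1263]
tcp_rot: [2.2, -2.238, -0.0]
wrist_force: [-0.4, 0.5, -1.7]
opening: 0.0289
finger_force: 50.4
t 14.1333 q6 -0.89 TCP [528.  333.1 126.3] tool err mm [-17.2  -4.9  86.3] ydir 179.0 F [-0.4  0.5 -1.7] M [-0.07  0.05 -0.01] op 0.0289
((539.485107421875, 287.2096252441406), (209.2460174560547, 165.0841522216797), 89.49769592285156)
[(182, 360), (186, 328), (234, 110), (238, 511), (302, 181), (306, 456)]
[(456, 146), (460, 213), (600, 222), (604, 120)]
```

```bash
python3 -m jog '[0,-0.016,-0.004,0,0,0,-0.016,-0.004,0.03,0,0,-0.016,-0.004,0.07,0,0,-0.016,-0.004,0.1,0,0,-0.016,-0.004,0.111,0,0,-0.016,-0.004,0.111,0,0,-0.016,-0.004,0.111,0]' 50; python3 -m jog '[70,0,0,0,0,70,0,0,0,0,70,0,0,0,0,70,0,0,0,0,70,0,0,-0.04,0,100,0,0,-0.08,0,100,0,0,-0.12,0,100,0,0,-0.12,0,100,0,0,-0.12,0]' 50; python3 near.py - 532 349 25 40 50; python3 err.py 434 -38 110
```

```text
time_s: 14.77
ee_pos: [0.5335, 0.3486, 0.0176]
tcp_rot: [2.201, -2.241, 0.001]
wrist_force: [-1.0, 0.2, -1.1]
opening: 0.0291
finger_force: 51.9
time_s: 15.52
ee_pos: [0.5347, 0.3511, 0.1412]
tcp_rot: [-2.198, 2.236, 0.001]
wrist_force: [-0.8, -0.6, -0.7]
opening: 0.085
finger_force: 0.0
n 2404 px [258. 182.] z33.9 centre [532.9 348.8] size [63.7 30. ] first side dir 88.9
TCP [534.7 351.1 141.2] tool y dir 179.0 tool shift mm [  2.9   2.2 107.3]
twist to align y with side1/side2 (mod 180): [np.float64(-89.9), np.float64(0.1)]
t 15.5667 q6 -0.9 TCP [533.6 350.2 138.9] tool err mm [390.   92.8  27.8] ydir 179.0 F [-1.1  0.1 -0.4] M [-0.1   0.09 -0.01] op 0.0854
```

```bash
python3 -m jog '[100,0.39,0.092,0,-52,100,0.39,0.092,0,-52,100,0.39,0.092,0,-52,100,0.39,0.092,0,-52,100,0.39,0.092,0,-52,100,0.39,0.092,0,-52,100,0.39,0.092,0,-52,100,0.39,0.092,0,-52,100,0.39,0.092,0.025,-52,100,0.39,0.092,0.025,-52,100,0.39,0.092,0.025,-52,100,0.39,0.092,0.025,-52]' 50
python3 -m jog '[100,0,0,0,0,100,0,0,0,0]' 50;python3 near.py - 434 -38 16 29 60
```

```text
time_s: 16.57
ee_pos: [0.4329, -0.0403, 0.1111]
tcp_rot: [2.958, -1.053, -0.004]
wrist_force: [0.6, -0.5, 1.4]
opening: 0.0855
finger_force: 0.0
time_s: 16.73
ee_pos: [0.435, -0.038, 0.1123]
tcp_rot: [2.962, -1.048, 0.0]
wrist_force: [-0.0, -0.1, 0.2]
opening: 0.0855
finger_force: 0.0
n 1553 px [258. 191.] z21.9 centre [432.9 -39.8] size [22. 50.] first side dir 50.4
TCP [435.  -38.  112.3] tool y dir -129.0 tool shift mm [-0.5  2.7 90.4]
twist to align y with side1/side2 (mod 180): [np.float64(0.6), np.float64(-89.4)]
```

```bash
python3 -m jog '[100,0,0.0027,0.04,0,100,0,0.0027,0.08,0,100,0,0.0027,0.107,0,100,0,0.0027,0.107,0,0,0,0.0027,0.107,0,0,0,0.0027,0.107,0,0,0,0.0027,0.107,0,0,0,0.0027,0.107,0,0,0,0.0027,0.107,0,0,0,0.0027,0.107,0,0,0,0.0027,0.107,0]' 50
python3 -m jog '[0,0,0,-0.02,0,0,0,0,-0.06,0,0,0,0,-0.1,0,0,0,0,-0.12,0,0,0,0,-0.12,0,0,0,0,-0.12,0]' 50; python3 held.py; python3 err.py 496 274 124
```

```text
time_s: 17.7
ee_pos: [0.4339, -0.0403, 0.0068]
tcp_rot: [-2.96, 1.048, -0.003]
wrist_force: [-2.4, 1.8, 11.7]
opening: 0.0206
finger_force: 48.9
time_s: 18.2
ee_pos: [0.4336, -0.0404, 0.1271]
tcp_rot: [-2.958, 1.048, -0.005]
wrist_force: [-0.4, 0.4, -1.0]
opening: 0.0209
finger_force: 49.8
3955
[-23.7 -18.2   3.4  20.4  23.7]
[-10.5  -9.1  -0.5   8.7  10.6]
[-37.4 -20.  -15.1 -14.3 -13.6]
top x range [-24.7  23.7] ((-0.6790390014648438, 0.013235092163085938), (49.88713836669922, 21.965473175048828), 0.0031167156994342804)
t 18.25 q6 0.53 TCP [432.7 -40.7 125.8] tool err mm [-149.  -284.3    2.2] ydir -129.0 F [ 0.   0.2 -1.6] M [-0.06  0.03 -0.01] op 0.0208
```

```bash
python3 -m jog '[0,-0.142,-0.29,0,51.6,0,-0.142,-0.29,0,51.6,0,-0.142,-0.29,0,51.6,0,-0.142,-0.29,0,51.6,0,-0.142,-0.29,0,51.6,0,-0.142,-0.29,0,51.6,0,-0.142,-0.29,0,51.6,0,-0.142,-0.29,0,51.6,0,-0.142,-0.29,0,51.6,0,-0.142,-0.29,0,51.6,0,-0.142,-0.29,0,51.6,0,-0.142,-0.29,0,51.6]' 50; python3 -m jog '[0,0,0,0,0,0,0,0,0,0]' 50; python3 err.py 505 274 11.5
```

```text
time_s: 19.25
ee_pos: [0.5042, 0.2727, 0.1241]
tcp_rot: [2.208, -2.231, -0.0]
wrist_force: [-0.2, -0.4, -1.0]
opening: 0.021
finger_force: 49.8
time_s: 19.42
ee_pos: [0.5049, 0.2729, 0.1253]
tcp_rot: [2.208, -2.234, -0.0]
wrist_force: [0.2, -0.1, -0.7]
opening: 0.0205
finger_force: 49.8
t 19.4167 q6 -0.85 TCP [504.9 272.9 125.3] tool err mm [-1.100e+00 -1.000e-01  1.138e+02] ydir 179.3 F [ 0.2 -0.1 -0.7] M [-0.07  0.01  0.01] op 0.0205
```

```bash
python3 -m jog '[0,-0.001,0,0.04,0,0,-0.001,0,0.08,0,0,-0.001,0,0.114,0,0,-0.001,0,0.114,0,0,-0.001,0,0.114,0,40,-0.001,0,0.114,0,40,-0.001,0,0.114,0,40,-0.001,0,0.114,0,40,-0.001,0,0.08,0,70,-0.001,0,0.04,0,100,-0.001,0,0,0,100,-0.001,0,0,0]' 50; python3 near.py - 505 274 20 33 45
python3 -m jog '[100,0.25,0.063,0,-40,100,0.25,0.063,0,-40,100,0.25,0.063,0,-40,100,0.25,0.063,0,-40,100,0.25,0.063,0,-40,100,0.25,0.063,0,-40,100,0.5126,0.128,0,-81,100,0.5126,0.128,0,-81,100,0.5126,0.128,0,-81,100,0.5126,0.128,0,-81,100,0.5126,0.128,0,-81,100,0.5126,0.128,0,-81]' 50
python3 -m jog '[100,0,0,0,0,100,0,0,0,0,100,0,0,0,0]' 50;python3 err.py 371 -237 110; python3 near.py - 371 -237 16 29 60
```

```text
time_s: 20.42
ee_pos: [0.5089, 0.2779, 0.1345]
tcp_rot: [-2.202, 2.222, -0.002]
wrist_force: [1.7, 0.8, 0.9]
opening: 0.0695
finger_force: 0.0
n 1346 px [263. 180.] z25.9 centre [503.7 274.5] size [21.9 50.1] first side dir 0.1
TCP [508.9 277.9 134.5] tool y dir 179.5 tool shift mm [  4.4   6.3 108.5]
twist to align y with side1/side2 (mod 180): [np.float64(-0.6), np.float64(89.4)]
time_s: 21.47
ee_pos: [0.3887, -0.1714, 0.1256]
tcp_rot: [-3.117, 0.386, -0.001]
wrist_force: [1.1, 0.2, 0.1]
opening: 0.0856
finger_force: 0.0
time_s: 21.72
ee_pos: [0.3896, -0.1701, 0.1254]
tcp_rot: [-3.116, 0.399, -0.0]
wrist_force: [0.2, 0.3, -0.1]
opening: 0.0854
finger_force: 0.0
t 21.7167 q6 1.26 TCP [ 389.6 -170.1  125.4] tool err mm [-1.1 69.5 15.3] ydir -104.6 F [ 0.2  0.3 -0.1] M [0.05 0.01 0.03] op 0.0854
n 1315 px [334. 187.] z21.9 centre [ 370.7 -237.8] size [22.  50.3] first side dir 79.4
TCP [ 389.6 -170.1  125.4] tool y dir -104.6 tool shift mm [ -1.3  70.3 103.4]
twist to align y with side1/side2 (mod 180): [np.float64(-4.0), np.float64(86.0)]
```

```bash
python3 -m jog '[100,-0.0013,0.0703,0,-4,100,-0.0013,0.0703,0,-4,100,-0.0013,0.0703,0.02,-4,100,-0.0013,0.0703,0.02,-4,100,-0.0013,0.0703,0.02,-4,100,-0.0013,0.0703,0.02,-4]' 50; python3 near.py - 371 -237 16 29 50
```

```text
time_s: 22.27
ee_pos: [0.3716, -0.2369, 0.1057]
tcp_rot: [3.129, -0.283, -0.0]
wrist_force: [-0.0, 0.7, -0.3]
opening: 0.0856
finger_force: 0.0
n 1631 px [257. 193.] z21.9 centre [ 370.4 -237.9] size [21.8 50.1] first side dir 80.2
TCP [ 371.6 -236.9  105.7] tool y dir -100.3 tool shift mm [-0.9  1.2 83.8]
twist to align y with side1/side2 (mod 180): [np.float64(-0.6), np.float64(89.4)]
```

```bash
python3 -m jog '[100,-0.001,0.0012,0.04,0,100,-0.001,0.0012,0.08,0,100,-0.001,0.0012,0.1,0,100,-0.001,0.0012,0.1,0,0,-0.001,0.0012,0.1,0,0,-0.001,0.0012,0.1,0,0,-0.001,0.0012,0.1,0,0,-0.001,0.0012,0.1,0,0,-0.001,0.0012,0.1,0,0,-0.001,0.0012,0.1,0,0,-0.001,0.0012,0.1,0]' 50
python3 -m jog '[0,0,0,-0.02,0,0,0,0,-0.06,0,0,0,0,-0.1,0,0,0,0,-0.12,0,0,0,0,-0.12,0,0,0,0,-0.12,0,0,0,0,-0.12,0]' 50; python3 held.py; python3 err.py 565 274 124
```

```text
time_s: 23.23
ee_pos: [0.3707, -0.2389, 0.0066]
tcp_rot: [3.128, -0.285, 0.003]
wrist_force: [-2.0, 3.3, 11.6]
opening: 0.0208
finger_force: 49.0
time_s: 23.82
ee_pos: [0.3693, -0.2386, 0.1251]
tcp_rot: [-3.128, 0.286, -0.0]
wrist_force: [0.2, -0.2, -1.5]
opening: 0.0209
finger_force: 49.8
4024
[-23.8 -18.3   3.5  20.9  24.2]
[-10.5  -9.3  -0.6   8.7  10.5]
[-37.5 -16.9 -15.3 -14.5 -13.7]
top x range [-24.6  24.3] ((-0.7178554534912109, 0.09938526153564453), (21.786664962768555, 50.890220642089844), 89.99884796142578)
t 23.8667 q6 1.51 TCP [ 368.9 -238.5  124.6] tool err mm [  99.9 -539.6    0.6] ydir -100.4 F [-0.4 -0.6 -1.6] M [-0.03  0.07 -0.03] op 0.0209
```

```bash
python3 -m jog '[0,0.05,-0.27,0,40,0,0.05,-0.27,0,40,0,0.05,-0.27,0,40,0,0.05,-0.27,0,40,0,0.05,-0.27,0,40,0,0.05,-0.27,0,40,0,0.05,-0.27,0,40,0,0.05,-0.27,0,40,0,0.05,-0.27,0,40,0,0.05,-0.27,0,40]' 50; python3 err.py 565 274 124
```

```text
time_s: 24.7
ee_pos: [0.4672, 0.0186, 0.1237]
tcp_rot: [2.842, -1.334, -0.004]
wrist_force: [1.5, 0.0, -1.1]
opening: 0.0207
finger_force: 49.8
t 24.7 q6 0.23 TCP [467.2  18.6 123.7] tool err mm [-133.9 -238.4   -0.9] ydir -140.3 F [ 1.5  0.  -1.1] M [-0.06  0.06  0.01] op 0.0207
```

```bash
python3 -m jog '[0,-0.134,-0.239,0,40.3,0,-0.134,-0.239,0,40.3,0,-0.134,-0.239,0,40.3,0,-0.134,-0.239,0,40.3,0,-0.134,-0.239,0,40.3,0,-0.134,-0.239,0,40.3,0,-0.134,-0.239,0,40.3,0,-0.134,-0.239,0,40.3,0,-0.134,-0.239,0,40.3,0,-0.134,-0.239,0,40.3,0,-0.134,-0.239,0,40.3]' 50; python3 err.py 565 274 11.5
```

```text
time_s: 25.62
ee_pos: [0.5661, 0.2715, 0.1248]
tcp_rot: [2.205, -2.236, -0.0]
wrist_force: [0.3, -0.6, -0.4]
opening: 0.0208
finger_force: 49.8
t 25.6167 q6 -0.77 TCP [566.1 271.5 124.8] tool err mm [ -2.6   1.  113.2] ydir 179.2 F [ 0.3 -0.6 -0.4] M [-0.01  0.03  0.03] op 0.0208
```

```bash
python3 -m jog '[0,-0.002,0.001,0.04,0,0,-0.002,0.001,0.08,0,0,-0.002,0.001,0.113,0,0,-0.002,0.001,0.113,0,0,-0.002,0.001,0.113,0,40,-0.002,0.001,0.113,0,40,-0.002,0.001,0.113,0,40,-0.002,0.001,0.113,0,40,-0.002,0.001,0.08,0,70,-0.002,0.001,0.04,0,100,-0.002,0.001,0,0,100,-0.002,0.001,0,0]' 50; python3 near.py - 565 274 20 33 30
python3 -m jog '[100,0.22,0.1265,0,52,100,0.22,0.1265,0,52,100,0.22,0.1265,0,52,100,0.22,0.1265,0,52,100,0.22,0.1265,0,52,100,0.22,0.1265,0,52,100,0.22,0.1265,0,52,100,0.22,0.1265,0.025,52,100,0.22,0.1265,0.025,52,100,0.22,0.1265,0.025,52,100,0.22,0.1265,0.025,52]' 50;
python3 near.py - 435.5 57 10 22 60
```

```text
time_s: 26.62
ee_pos: [0.5697, 0.2779, 0.1351]
tcp_rot: [-2.2, 2.224, -0.004]
wrist_force: [1.2, -0.3, 1.9]
opening: 0.069
finger_force: 0.0
n 1363 px [263. 179.] z25.8 centre [564.2 273.4] size [50.5 21.5] first side dir 89.2
TCP [569.7 277.9 135.1] tool y dir 179.4 tool shift mm [  5.4   6.7 109.2]
twist to align y with side1/side2 (mod 180): [np.float64(-89.8), np.float64(0.2)]
time_s: 27.58
ee_pos: [0.4368, 0.0572, 0.1009]
tcp_rot: [-1.007, 2.976, -0.0]
wrist_force: [-0.1, 0.9, 0.5]
opening: 0.0854
finger_force: 0.0
n 853 px [258. 192.] z14.8 centre [434.2  56.6] size [37.8 15. ] first side dir 37.0
TCP [436.8  57.2 100.9] tool y dir 127.4 tool shift mm [ 2.4  1.1 86.1]
twist to align y with side1/side2 (mod 180): [np.float64(-89.6), np.float64(0.4)]
```

```bash
python3 -m jog '[100,0.0022,0.001,0.04,0,100,0.0022,0.001,0.08,0,100,0.0022,0.001,0.0965,0,100,0.0022,0.001,0.0965,0,0,0.0022,0.001,0.0965,0,0,0.0022,0.001,0.0965,0,0,0.0022,0.001,0.0965,0,0,0.0022,0.001,0.0965,0,0,0.0022,0.001,0.0965,0,0,0.0022,0.001,0.0965,0,0,0.0022,0.001,0.0965,0,0,0.0022,0.001,0.0965,0]' 45
python3 -m jog '[0,0,0,-0.02,0,0,0,0,-0.06,0,0,0,0,-0.1,0,0,0,0,-0.12,0,0,0,0,-0.12,0,0,0,0,-0.12,0,0,0,0,-0.12,0]' 45; python3 held.py; python3 err.py 532 213 124
```

```text
time_s: 28.63
ee_pos: [0.4346, 0.0567, 0.0048]
tcp_rot: [-1.004, 2.975, 0.0]
wrist_force: [-3.4, 0.6, 9.8]
opening: 0.0135
finger_force: 44.1
time_s: 29.22
ee_pos: [0.4336, 0.0563, 0.1237]
tcp_rot: [-1.004, 2.977, 0.001]
wrist_force: [-1.1, 0.3, -0.3]
opening: 0.0136
finger_force: 44.5
1125
[-8.8 -5.1 11.  12.5 12.9]
[-10.7  -9.4   6.4   9.3  10.6]
[-38.8 -37.5 -32.5 -17.1 -12.9]
top x range [-9.8 12.9] ((1.2370500564575195, -0.30144691467285156), (23.595060348510742, 21.799205780029297), 1.3343828916549683)
t 29.2667 q6 -1.5 TCP [433.4  56.1 123.2] tool err mm [-173.5   65.2   -1. ] ydir 127.3 F [-0.1  0.1 -0.7] M [-0.01  0.03 -0.03] op 0.0138
```

```bash
python3 -m jog '[0,-0.1735,0.065,0,-52,0,-0.1735,0.065,0,-52,0,-0.1735,0.065,0,-52,0,-0.1735,0.065,0,-52,0,-0.1735,0.065,0,-52,0,-0.1735,0.065,0,-52,0,-0.1735,0.065,0,-52,0,-0.1735,0.065,0,-52,0,-0.1735,0.065,0,-52,0,-0.1735,0.065,0,-52,0,-0.1735,0.065,0,-52]' 45; python3 err.py 532 213 9.2
```

```text
time_s: 30.18
ee_pos: [0.5324, 0.2129, 0.1229]
tcp_rot: [2.204, -2.236, -0.0]
wrist_force: [0.3, -0.1, 0.5]
opening: 0.0136
finger_force: 44.5
t 30.1833 q6 -0.74 TCP [532.4 212.9 122.9] tool err mm [ -0.2   0.3 113.7] ydir 179.2 F [ 0.3 -0.1  0.5] M [ 0.   -0.01  0.01] op 0.0136
```

```bash
python3 -m jog '[0,0,0,0.04,0,0,0,0,0.08,0,0,0,0,0.113,0,0,0,0,0.113,0,0,0,0,0.113,0,40,0,0,0.113,0,40,0,0,0.113,0,40,0,0,0.113,0,40,0,0,0.08,0,70,0,0,0.04,0,100,0,0,-0.01,0,100,0,0,-0.01,0]' 45; python3 near.py - 532 213 14 27 30
python3 -m jog '[100,0.3,0.06,0,-35,100,0.3,0.06,0,-35,100,0.3,0.06,0,-35,100,0.3,0.06,0,-35,100,0.3,0.06,0,-35,100,0.3,0.06,0,-35,100,0.3,0.06,0,-35,100,0.3,0.06,0,-35,100,0.3,0.06,0,-35,100,0.3,0.06,0,-35]' 45;python3 err.py 496.5 -371.3 140
```

```text
time_s: 31.18
ee_pos: [0.536, 0.2151, 0.1419]
tcp_rot: [-2.201, 2.226, -0.004]
wrist_force: [1.4, 0.4, 0.8]
opening: 0.0693
finger_force: 0.0
n 654 px [262. 178.] z18.8 centre [531.1 213.1] size [37.6 14.9] first side dir 89.2
TCP [536.  215.1 141.9] tool y dir 179.3 tool shift mm [  2.8   6.  123.1]
twist to align y with side1/side2 (mod 180): [np.float64(-89.8), np.float64(0.2)]
time_s: 32.07
ee_pos: [0.4688, -0.087, 0.1345]
tcp_rot: [-2.774, 1.471, -0.002]
wrist_force: [0.4, 1.0, -0.4]
opening: 0.0851
finger_force: 0.0
t 32.0667 q6 0.37 TCP [468.8 -87.  134.5] tool err mm [250.9 136.6  -5.6] ydir -145.9 F [ 0.4  1.  -0.4] M [ 0.07  0.   -0.05] op 0.0851
```

```bash
python3 -m jog '[100,0.251,0.137,0,-36,100,0.251,0.137,0,-36,100,0.251,0.137,0,-36,100,0.251,0.137,0,-36,100,0.251,0.137,0,-36,100,0.251,0.137,0,-36,100,0.251,0.137,0,-36,100,0.251,0.137,0,-36,100,0.251,0.137,0,-36,100,0.251,0.137,0,-36]' 45; python3 near.py scr 496.5 -371.3 27 41 60; python3 - <<'E'
from h import *
f=np.load('last.npz'); P=cloud('wrist',f['d'],f['T']); h=cv2.cvtColor(f['im'],cv2.COLOR_RGB2HSV)
m=(abs(P[...,0]-.51)<.09)&(abs(P[...,1]+.375)<.09)&(P[...,2]>.0015)&(P[...,2]<.012)&(h[...,1]<60)
k,l,s,c=cv2.connectedComponentsWithStats(m.astype(np.uint8)); i=1+np.argmax(s[1:,4]); print(s[i],cv2.minAreaRect((P[l==i][:,:2]*1000).astype(np.float32)),np.median(P[l==i][:,2]))
E
```

```text
time_s: 32.9
ee_pos: [0.4975, -0.3709, 0.1332]
tcp_rot: [-3.095, 0.54, 0.001]
wrist_force: [-0.6, -0.4, 0.1]
opening: 0.0851
finger_force: 0.0
n 647 px [258. 187.] z33.9 centre [ 496.3 -373.2] size [11.9 39.8] first side dir 70.9
TCP [ 497.5 -370.9  133.2] tool y dir -109.8 tool shift mm [-0.3  2.6 99.3]
twist to align y with side1/side2 (mod 180): [np.float64(-0.7), np.float64(89.3)]
[ 229   94   56  116 5177] ((519.6102294921875, -381.0139465332031), (49.92805862426758, 110.04551696777344), 71.4841537475586) 0.003933199573579738
```

View pics/scr.png

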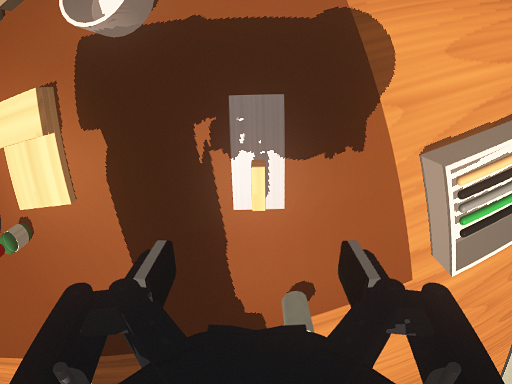

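```bash
python3 -m jog '[100,0,0.0026,0.04,-1,100,0,0.0026,0.08,-1,100,0,0.0026,0.11,-1,100,0,0.0026,0.122,-1,100,0,0.0026,0.122,-1,0,0,0.0026,0.122,-1,0,0,0.0026,0.122,-1,0,0,0.0026,0.122,-1,0,0,0.0026,0.122,-1,0,0,0.0026,0.122,-1,0,0,0.0026,0.122,-1,0,0,0.0026,0.122,-1]' 90
python3 err.py 496.3 -373.2 10; python3 -m jog '[0,0,0,0,0,0,0,0,-0.02,0,0,0,0,-0.05,0,0,0,0,-0.08,0,0,0,0,-0.11,0,0,0,0,-0.11,0,0,0,0,-0.11,0]' 90; python3 err.py 550 -127 120
```

```text
time_s: 33.95
ee_pos: [0.4968, -0.3733, 0.013]
tcp_rot: [3.099, -0.51, 0.002]
wrist_force: [-1.2, 1.3, 7.2]
opening: 0.0101
finger_force: 89.3
t 33.95 q6 1.57 TCP [ 496.8 -373.3   13. ] tool err mm [-0.5  0.1  3. ] ydir -108.7 F [-1.2  1.3  7.2] M [0.69 0.34 0.01] op 0.0101
time_s: 34.53
ee_pos: [0.4972, -0.3734, 0.124]
tcp_rot: [3.099, -0.511, 0.006]
wrist_force: [-0.5, -0.1, -2.7]
opening: 0.0098
finger_force: 88.2
t 34.5333 q6 1.57 TCP [ 497.2 -373.4  124. ] tool err mm [ -29.2 -250.3    3.9] ydir -108.7 F [-0.5 -0.1 -2.7] M [ 0.08  0.08 -0.05] op 0.0098
```

```bash
python3 -m jog '[0,-0.04,-0.249,0,-5.5,0,-0.04,-0.249,0,-5.5,0,-0.04,-0.249,0,-5.5,0,-0.04,-0.249,0,-5.5,0,-0.04,-0.249,0,-5.5,0,-0.04,-0.249,0,-5.5,0,-0.04,-0.249,0,-5.5,0,-0.04,-0.249,0,-5.5,0,-0.04,-0.249,0,-5.5,0,-0.04,-0.249,0,-5.5]' 90; cat > hold.py <<'E'
from h import *
T,im,d,P=look('wrist'); z=P[...,2]; h=cv2.cvtColor(im,cv2.COLOR_RGB2HSV); cv2.imwrite('pics/hold.png',im[:,:,::-1])
b=(abs(P[...,0]-.656)<.09)&(abs(P[...,1]+.15)<.09)&(z>.026)&(z<.04)
k,l,s,c=cv2.connectedComponentsWithStats(b.astype(np.uint8)); i=1+np.argmax(s[1:,4]); r=cv2.minAreaRect((P[l==i][:,:2]*1000).astype(np.float32)); print('bridge',r)
Q=(P-T[:3,3])@T[:3,:3]*1000
m=(abs(Q[...,0]-20)<85)&(abs(Q[...,1])<32)&(Q[...,2]>0)&(Q[...,2]<18)&(h[...,1]<70)
k,l,s,c=cv2.connectedComponentsWithStats(m.astype(np.uint8)); i=1+np.argmax(s[1:,4]); q=Q[l==i]; rb=cv2.minAreaRect(q[:,:2].astype(np.float32))
print('blade in tool',s[i,4],rb,'z tool med',np.median(q[:,2]).round(1),'front/back z',np.median(q[q[:,0]>60,2]).round(1),np.median(q[q[:,0]<0,2]).round(1),'x max',q[:,0].max().round(1))
E
python3 hold.py; python3 err.py 539 -124.3 40
```

```text
time_s: 35.37
ee_pos: [0.5376, -0.1251, 0.121]
tcp_rot: [3.12, -0.363, -0.003]
wrist_force: [0.7, 0.3, -1.5]
opening: 0.0102
finger_force: 88.6
bridge ((655.1995239257812, -152.59902954101562), (90.91716766357422, 50.34925079345703), 76.64041900634766)
blade in tool 12748 ((30.916507720947266, 0.9621505737304688), (50.21994400024414, 96.6802749633789), 89.92974090576172) z tool med 9.2 front/back z 9.3 9.1 x max 79.3
t 35.4167 q6 1.21 TCP [ 537.6 -125.5  121.2] tool err mm [ 1.2 -1.5 81.2] ydir -103.3 F [-0.2 -0.4 -1.8] M [-0.04 -0.01  0.  ] op 0.01
```

View pics/hold.png

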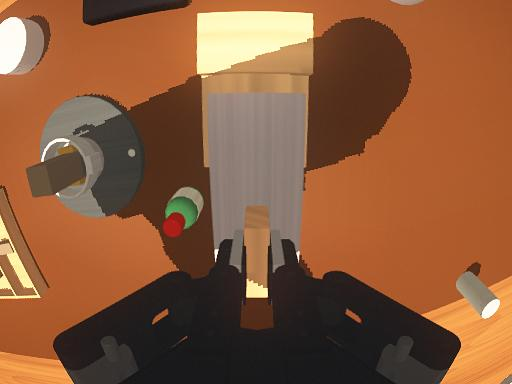

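```bash
python3 -m jog '[0,0.008,-0.0016,0,0,0,0.008,-0.0016,0.03,0,0,0.008,-0.0016,0.06,0,0,0.008,-0.0016,0.085,0,0,0.008,-0.0016,0.0935,0,0,0.008,-0.0016,0.0935,0,0,0.008,-0.0016,0.0935,0,0,0.008,-0.0016,0.0935,0]' 90; python3 hold.py; python3 err.py 655.2 -152.6 27.5
```

```text
time_s: 36.08
ee_pos: [0.5473, -0.1252, 0.0289]
tcp_rot: [-3.121, 0.363, -0.002]
wrist_force: [-0.6, -0.2, -1.4]
opening: 0.01
finger_force: 88.6
bridge ((650.6881713867188, -151.54330444335938), (90.60047149658203, 41.427955627441406), 76.90862274169922)
blade in tool 12729 ((31.3452091217041, 0.6386661529541016), (95.978515625, 51.18803405761719), 0.27254050970077515) z tool med 9.2 front/back z 9.3 9.1 x max 79.2
t 36.1333 q6 1.22 TCP [ 547.2 -125.    29. ] tool err mm [111.4   2.1   1.7] ydir -103.3 F [ 0.5  0.4 -2.1] M [-0.04  0.03 -0.01] op 0.0101
```

```bash
python3 -m jog '[0,0,0.0012,0.0015,0,0,0,0.0012,0.0015,0,0,0.01,0.0012,0.0015,0,0,0.02,0.0012,0.0015,0,0,0.03,0.0012,0.0015,0,0,0.04,0.0012,0.0015,0,0,0.046,0.0012,0.0015,0,0,0.046,0.0012,0.0015,0,0,0.046,0.0012,0.0015,0]' 90; python3 err.py 655.2 -152.6 27.5; python3 hold.py
```

```text
time_s: 36.88
ee_pos: [0.591, -0.1364, 0.0263]
tcp_rot: [3.121, -0.362, -0.001]
wrist_force: [-0.0, -0.5, -1.8]
opening: 0.0101
finger_force: 88.6
t 36.8833 q6 1.24 TCP [ 591.  -136.4   26.3] tool err mm [66.2  1.  -1.2] ydir -103.3 F [-0.  -0.5 -1.8] M [-0.01  0.08 -0.08] op 0.0101
bridge ((655.257080078125, -152.56887817382812), (90.56465148925781, 50.45085525512695), 76.80900573730469)
blade in tool 5496 ((4.377801895141602, 0.2668418884277344), (66.70806884765625, 64.14659118652344), 0.7222890257835388) z tool med 9.2 front/back z nan 13.7 x max 37.9
  return _methods._mean(a, axis=axis, dtype=dtype,
  ret = ret.dtype.type(ret / rcount)
```

```bash
python3 -m jog '[0,0.003,0,0.0008,0,0,0.006,0,0.0008,0,0,0.007,0,0.0008,0,0,0.007,0,0.0008,0]' 60; python3 err.py 655.2 -152.6 27.5; python3 -m jog '[0,0.0005,0,0,0,0,0.001,0,0,0,0,0.001,0,0,0]' 60; python3 err.py 655.2 -152.6 27.5
```

```text
time_s: 37.27
ee_pos: [0.5977, -0.1379, 0.026]
tcp_rot: [3.121, -0.362, -0.0]
wrist_force: [0.3, 0.8, -2.0]
opening: 0.0102
finger_force: 88.6
t 37.2667 q6 1.25 TCP [ 597.7 -137.9   26. ] tool err mm [59.3  1.2 -1.6] ydir -103.2 F [ 0.3  0.8 -2. ] M [0.05 0.11 0.05] op 0.0102
time_s: 37.52
ee_pos: [0.5978, -0.138, 0.0258]
tcp_rot: [-3.121, 0.362, 0.003]
wrist_force: [-3.9, 2.1, 0.7]
opening: 0.0101
finger_force: 88.8
t 37.5167 q6 1.25 TCP [ 597.8 -138.    25.8] tool err mm [59.2  1.1 -1.8] ydir -103.2 F [-3.9  2.1  0.7] M [0.7  1.38 0.  ] op 0.0101
```

```bash
python3 -m jog '[0,0.001,0,0.0005,0,0,0.0015,0,0.001,0,0,0.0015,0,0.001,0]' 60; python3 err.py 655.2 -152.6 27.5
```

```text
time_s: 37.77
ee_pos: [0.5978, -0.1381, 0.025]
tcp_rot: [-3.121, 0.363, 0.007]
wrist_force: [-10.5, 4.9, 8.3]
opening: 0.0102
finger_force: 89.9
t 37.7667 q6 1.25 TCP [ 597.8 -138.1   25. ] tool err mm [59.2  0.9 -2.7] ydir -103.3 F [-10.5   4.9   8.3] M [ 1.75  3.44 -0.03] op 0.0102
```

```bash
python3 -m jog '[60,0,0,0,0,60,0,0,0,0,60,0,0,0,0,60,0,0,0,0,60,0,0,-0.03,0,100,0,0,-0.07,0,100,0,0,-0.12,0,100,0,0,-0.15,0,100,0,0,-0.15,0,100,0,0,-0.15,0,100,0,0,-0.15,0]' 60; python3 near.py home 597.8 -138 40 52 35; python3 hold.py 2>/dev/null | head -1
```

```text
time_s: 38.68
ee_pos: [0.6002, -0.1384, 0.1751]
tcp_rot: [-3.12, 0.362, -0.001]
wrist_force: [0.1, 0.0, -1.0]
opening: 0.0856
finger_force: 0.0
n 517 px [257. 181.] z45.9 centre [ 597.  -139.3] size [11.6 39.9] first side dir 76.5
TCP [ 600.2 -138.4  175.1] tool y dir -103.2 tool shift mm [ -2.9   1.7 129.2]
twist to align y with side1/side2 (mod 180): [np.float64(0.2), np.float64(-89.8)]
bridge ((655.3348388671875, -152.70628356933594), (90.14193725585938, 49.56904220581055), 76.77203369140625)
```

```bash
python3 - <<'E'
from h import *
for n in('scene','side'):
    im,d=robot.read_camera(n); np.savez(n+'.npz',im=im,d=d)
s=np.load('side.npz')['im']; cv2.imwrite('pics/side_end.png',cv2.resize(s,(800,600))[:,:,::-1])
E
python3 m.py | grep -v ^wrist; python3 blobs.py | sed -n '/side/,$p' | awk 'NR<22'
```

```text
TCP px [254.52076457 243.93538959]
scene bridge 404 z32.8 [ 657.2 -150.9] [91.5 52.8] 76.6 mean [ 659. -149.]
scene sill 400 z13.6 [ 618.4 -141. ] [ 93.7 133.3] 76.3 mean [ 606. -128.]
scene blade 108 z4.0 [ 527.  -416.5] [79.7 89.2] 85.1 mean [ 537. -420.]
scene tray 560 z22.2 [533.1 288.8] [208.6 152.7] 89.4 mean [538. 289.]
scene ring 117 z49.3 [606.  32.] [49.3 54. ] 29.4 mean [611.  34.]
scene foot 670 z13.1 [590.7  26.6] [152.9 120.1] 24.3 mean [616.  34.]
side bridge 578 z32.1 [ 655.  -151.3] [93.6 51.6] 76.7 mean [ 653. -154.]
side sill 800 z12.9 [ 616.  -142.8] [ 92.5 131.8] 75.5 mean [ 591. -146.]
side blade 8 z3.4 [ 583.9 -416.7] [13.2  4.2] 12.4 mean [ 583. -418.]
side tray 769 z21.7 [531.2 289.3] [213.8 149.6] 89.3 mean [531. 272.]
side ring 124 z49.1 [598.9  29.2] [52.1 52.8] 45.2 mean [596.  22.]
side foot 747 z12.1 [596.    9.5] [161.8 121.5] 79.1 mean [595.  19.]
side bench z 0.001526486477058664
[235.  71.] 1103 h83 [813. 535.] [ 74. 197.] 76 [80. 86. 77.]
[272.  99.] 430 h71 [833. 304.] [115.  50.] 84 [164. 112.  69.]
[207. 134.] 1941 h28 [621. 287.] [211. 329.] 89
[... 397 characters left out ...]
32.]
[453. 219.] 32 h90 [ 881. -372.] [25. 18.] 32 [122.  39.  33.]
[446. 222.] 25 h90 [ 860. -368.] [23. 11.] 45 [125.  40.  33.]
[371. 243.] 1035 h58 [ 711. -304.] [75. 72.] 85 [186. 171. 155.]
[461. 271.] 3406 h89 [ 846. -447.] [179.  97.] 78 [83. 31. 26.]
[475. 231.] 33 h90 [ 896. -419.] [34. 18.] 57 [122.  36.  31.]
[448. 230.] 28 h90 [ 845. -387.] [16. 21.] 88 [123.  37.  32.]
[489. 242.] 128 h90 [ 896. -454.] [46. 44.] 90 [121.  37.  32.]
[473. 243.] 17 h90 [ 864. -439.] [16.  9.] 1 [122.  37.  32.]
[476. 253.] 54 h90 [ 849. -458.] [33. 17.] 15 [122.  36.  31.]
[500. 256.] 19 h90 [ 883. -487.] [18. 11.] 25 [120.  35.  30.]
[485. 261.] 21 h90 [ 848. -481.] [23. 13.] 76 [121.  36.  31.]
```

View pics/side_end.png

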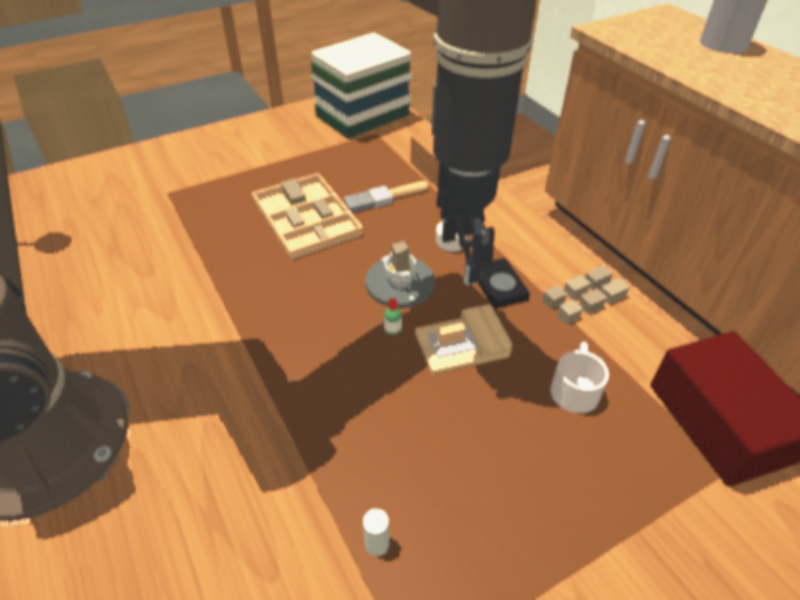

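View pics/home.png

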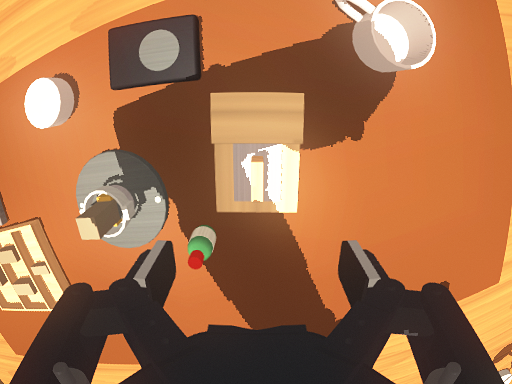

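```bash
python3 -c "
from station import robot
print(robot.job_done())"
```

```text
the job is handed in; nothing more can be done
None
```

I handed the job in at about 39 s: the stone stands on its seat with the ring locked, the four blanks present (one large, two medium, one small) lie flat in their bays, and the scraper is fully home.

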